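# Prop open the lid of the shop-counter bin

## Robot

A 6-joint arm with a two-finger parallel gripper is mounted at the origin on the work surface. World frame = base frame: x ahead of the robot, y to its left, z up, the work surface at z = 0. Lengths are in mm, angles in rad, forces in N, time in s.
With the tool pointing down it reaches from about 300 to 775 mm from the base axis. Payload 14.6 kg.
Tool frame: the origin (TCP) lies on the front face of the gripper's body, between the roots of the fingers; the fingertips stand 97 mm ahead of it and the grasp point (between the pads) lies 78 mm ahead of it; z points along the fingers, y is the line along which they close (so a half turn about z gives the same grasp; the last joint's range is limited). The gripper opens to 94 mm and grips with 3 to 60 N. Pads are 16 mm wide; open, the fingers measure 119 mm over their backs; the gripper's body (75 mm by 177 mm) begins 78 mm behind the grasp point.
Start: joints at [1.197, 0.3, 1.521, -0, 1.321, -0.067], TCP at [166.103, 524.309, 302.646] pointing down, gripper open.
Joint ranges: [-3.03, 3.03], [-0.79, 2.21], [0.23, 2.52], [-1.04, 4.18], [0, 3.07], [-2.55, 2.55]. Speed limits (rad/s): [2.22, 2.22, 2.57, 3.14, 3.14, 3.14].

## Interface

Orientations are given as [roll, pitch, yaw] about the fixed x, y, z axes, in that order (R = Rz(yaw) Ry(pitch) Rx(roll)).
In Python, from cell import * gives the robot as it stands.
- The arm moves only by the tool carry_out, never from a script. Its arguments are lists of equal length, an entry for each row: "slide": the shift along the world's x, y, z scaled (see below), a list of three; "dr": the turn, a rotation vector about the world's x, y, z scaled (see below), a list of three; "gripper": the opening in per cent of the stroke, from 0 (shut) to 100 (fully open). A call has 1 to 10 rows; each row is the pose to reach, as a shift and turn from the pose commanded when the call began, turning the shorter way round; what a row does not reach only later rows make up. The controller multiplies each number of a shift by 0.25 m and each number of a turn by 360 degrees. A row lasts 1/12 s, in which the tool goes at most 41.7 mm and 7.16 degrees, less where a joint would pass 70% of its speed; a pose out of reach is approached as far as the arm can. A call with a number of a shift or a turn outside -1 to 1 is refused whole. A call with a gripper value outside its range is refused whole. The fingers move at their own pace and stop on an object; "newtons" is the grip in N (left out, the last holds). Time passes only in rows, so rows that repeat a pose let the fingers close. It gives the time, the measured TCP pose, the force, the opening and the grip force at its end, in the units of the state.
- read_state(): the state, without advancing time (a new reading comes with each control period).
- camera(name): name is "side" or "top" or "wrist"; returns the picture (384x512x3 uint8, red, green, blue); there is no depth.
- camera_model(name): a dict with "vfov" (degrees; the focal length in pixels is half the picture's height over the tangent of half this angle, whatever the lens; pixels are square), "cx", "cy" (the principal point, pixels), "R" (3x3) and "t" (3): a world point X has camera coordinates R X + t. Camera axes: x right, y down, z forward; pixel columns grow to the right and rows downward; lengths in mm; the calibration is good to about 2 mm. A picture is of the moment at which its call begins: read the wrist's pose just before it. camera_model takes no time and is no camera call; for the wrist camera it gives the pose at the moment of the call.
- sign_off(): hands the job in; it is judged then, once.
The state is a dict: "clock": time; "joints": joint angles; "qd": joint speeds; "effort": joint torques, N m; "eef_pos": TCP position; "eef_rot": TCP orientation; "wrist_force": force on the tool from outside, world axes, zero at the start; "moment": the same for the moment, N m; "finger_gap": finger opening in mm; "finger_force": force on a finger pad.
Only numpy, scipy, OpenCV 4.12 (cv2) and the standard library are available. Lean on these libraries where they do the work, as an engineer would, in place of code of your own. Each camera call takes 0.05 s, during which the arm holds its last target. There are 200 camera calls.

## Task

Get the wooden counter bin ready for customers: flip the longer of its two folding stays all the way up until it stands, then bring the raised lid down so that it rests propped half open on the ball of that stay. Leave the short stay folded down.

Things in the scene. Friction and masses are not known exactly. Their poses are not given: they have to be found in the camera images.
- bin: Brown wooden counter bin, fixed, open on top: 300 mm (its x, roughly away from the robot) by 200 (its y, roughly left) by 100 high; walls 9; stock inside up to 50 mm high. Origin: centre of underside, z up. Two wooden stays lie folded end to end along x at y = -15 mm, over a 6 mm divider whose top is at z = 74. Lid hinged on the +y (left) rim.
- long_stay_ball (a point): Centre of the 22 mm wooden ball at the free end of the long stay (10 mm square bar, 50 g), 140 mm from its pivot. Pinched across the bin's y axis, it turns easily between the fingers. Folded, it is 86 mm above the counter with over 60 mm free on either side along y.
- long_stay (a joint): Long stay, pivot at x = +125, y = -15, z = 86 mm of the bin (far end), turning about the bin's y. 0: folded level, pointing to the bin's -x (the robot); 1.57: upright; 1.745: on its stop, leaning 10 degrees past upright towards +x. Let go before upright it falls back; past upright it falls on to its stop and stays.
- short_stay (a joint): Short stay (60 mm from pivot to its 22 mm ball), pivot at x = -125, y = -15, z = 86 mm of the bin (near end). 0: folded level, pointing to the bin's +x; grows as it is raised, at most 1.745.
- lid (a joint): Lid angle. 0: closed; 1.57: upright; 1.85: on its stop, leaning back to the bin's +y. It starts raised, at 1.7 to 1.85. The hinge (at y = +100, z = 100 mm of the bin) is damped: brought forward below about 1.4 the lid sinks by itself in 1 to 3 s. It rests at about 0.88 on the raised long stay, 0.46 on the raised short stay, 0 on none.
- lid_edge (a point): Middle of the lid's free edge, at half its thickness. The lid is a plain board 300 mm long (bin's x), 200 mm from hinge to free edge, 10 mm thick, about 0.4 kg. Raised, this edge is on top, about 295 mm above the counter, with free space behind it (+y); a pull of under 5 N there brings it forward.

How it is judged (in metres and radians):
On the way:
1. the long stay stands up past upright while the lid is still raised (value of joint long_stay above 1.6 rad and value of joint lid above 1 rad), for 0.2 s.
At the end, for the whole second after the job is handed in: The long stay stands past upright on its stop (joint above 1.6 rad), the lid rests still on its ball, half open (0.77 to 0.99 rad), and the short stay is folded down (below 0.2 rad) (value of joint long_stay above 1.6 rad and value of joint short_stay below 0.2 rad and value of joint lid between 0.77 and 0.99 rad and velocity of joint lid between -0.05 and 0.05 rad/s); the robot touches nothing.
It also fails if it takes over 61 s, if anything falls off the work surface, if the arm or the gripper's body presses on something with over 40 N, if the wrist force passes 120 N, or if a joint passes its speed limit or range.

## Working session

There is one attempt and no reset: what is moved stays moved. The work goes in short steps, Python scripts to look and compute and a tool call to move; the robot and the scene stay as the last step left them, time stands still between calls to the robot, and variables do not carry over. Pictures are saved under pics/ and viewed, at most 10 in all, crops included, and the job is handed in when it is done.

Besides the shell and the picture viewer there is one more tool, called after "Request:" in YAML: its name, and indented under it one key for each argument. carry_out: Moves the arm, as the interface text tells. Its arguments: {"type":"object","properties":{"slide":{"type":"array","items":{"type":"array","items":{"type":"number","minimum":-1,"maximum":1}}},"dr":{"type":"array","items":{"type":"array","items":{"type":"number","minimum":-1,"maximum":1}}},"gripper":{"type":"array","items":{"type":"number"}},"newtons":{"type":"number"}},"required":["slide","dr","gripper"]}

```bash
mkdir -p pics; python3 - <<'E'
from cell import *
import cv2,numpy as np
print(read_state())
ims=[camera(n) for n in("side","top")]
for n,i in zip(("side","top"),ims):
    cv2.imwrite(f"pics/{n}0.png",i[:,:,::-1]); print(n,camera_model(n))
E
```

```text
{'clock': 0.0, 'joints': array([ 1.19741919e+00,  3.00457397e-01,  1.52159608e+00, -3.25994126e-05,
        1.32071854e+00, -6.66130494e-02]), 'qd': array([ 0.00041882,  0.00029456,  0.00080781, -0.00133506,  0.00102722,
        0.00070953]), 'effort': array([ 2.99015795e-03, -5.31788242e+01, -3.52755976e+01,  7.09837954e-02,
        2.42261623e-02, -4.22737446e-05]), 'eef_pos': array([166.04274499, 524.16939992, 302.08744312]), 'eef_rot': array([-3.14041381e+00, -4.69969758e-05,  2.83483663e+00]), 'wrist_force': array([ 0.30233584, -0.09362912,  0.13098789]), 'moment': array([-0.0662309 , -0.01017851, -0.00498197]), 'finger_force': 0.0, 'finger_gap': 93.8548274648121}
side {'vfov': 50.71707781959186, 'cx': 264.73170572272926, 'cy': 193.00936718364386, 'R': array([[-0.99859556, -0.05128212, -0.01330572],
       [-0.02874122,  0.73534327, -0.67708509],
       [ 0.04450664, -0.67575175, -0.73578444]]), 't': array([519.49445696,  93.92479659, 733.35039008])}
top {'vfov': 49.4101561597869, 'cx': 253.78995965216112, 'cy': 196.26740663428063, 'R': array([[ 0.01503132, -0.999226  , -0.03635194],
       [-0.9964033 , -0.01193683, -0.08389267],
       [ 0.08339381,  0.03748221, -0.99581151]]), 't': array([  7.3371631 , 532.30560447, 750.63836999])}
```

View pics/side0.png

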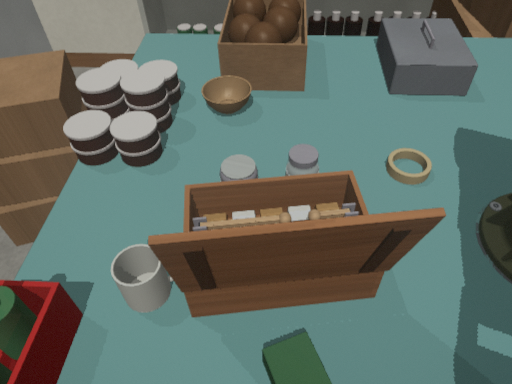

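View pics/top0.png

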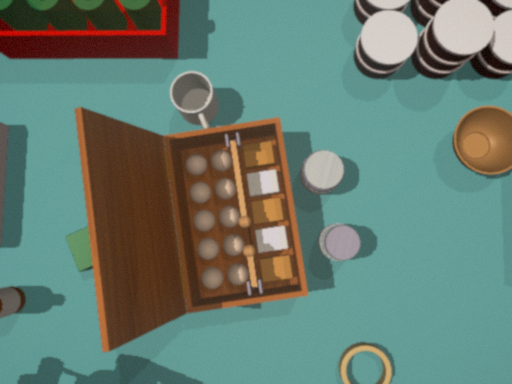

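Top view: long stay runs from its pivot at about (233,140) to its ball at (244,221). The short stay's ball is at (249,250). Outer rim corners are about (278,120), (306,293), (188,311) and (166,137), and the lid's free edge runs (80,109) to (104,349).

```bash
cat > h.py <<'E'
from cell import *
import cv2,numpy as np
from scipy.spatial.transform import Rotation as Ro
def ray(n,u,v,m=None):
    m=m or camera_model(n); f=192/np.tan(np.radians(m["vfov"]/2)); R=np.array(m["R"]);t=np.array(m["t"])
    d=R.T@np.array([(u-m["cx"])/f,(v-m["cy"])/f,1]); return -R.T@t,d
def onz(n,u,v,z):
    o,d=ray(n,u,v); return o+d*(z-o[2])/d[2]
def proj(n,X):
    m=camera_model(n); f=192/np.tan(np.radians(m["vfov"]/2)); c=np.array(m["R"])@X+m["t"]; return f*c[:2]/c[2]+[m["cx"],m["cy"]]
E
python3 - <<'E'
from h import *
P=lambda u,v,z:onz("top",u,v,z)
lb=P(244,221,86);sb=P(249,250,86)
c=[P(*q,100) for q in((278,120),(306,293),(188,311),(166,137))]
print("balls",lb,sb,np.linalg.norm(lb-sb)); print(np.round(c,1)); print([np.linalg.norm(c[i]-c[i-1]) for i in range(4)])
e1=P(80,109,295);e2=P(104,349,295);print("lid",e1,e2,np.linalg.norm(e1-e2),(e1+e2)/2)
ctr=sum(c)/4; ax=(c[0]-c[1]+c[3]-c[2]);yaw=np.arctan2(ax[1],ax[0]);print("ctr",ctr,"yaw",yaw)
R=Ro.from_euler('z',yaw).as_matrix(); ctr[2]=0
for q in([-15,-15,86],[-65,-15,86],[125,-15,86]):
    X=ctr+R@q; print(q,X,proj("top",X),proj("side",X))
a=1.75
for s in(150,-150,0):
    X=ctr+R@[s,100-200*np.cos(a),100+200*np.sin(a)];print("lid edge",X,proj("top",X),proj("side",X))
E
```

```text
balls [484.63170763  28.0895643   86.        ] [436.04303555  18.83765245  86.        ] 49.46167129577931
[[655.4 -27.3 100. ]
 [368.8 -75.8 100. ]
 [335.8 116.6 100. ]
 [624.9 162.4 100. ]]
[np.float64(192.1901325054249), np.float64(290.66524461018804), np.float64(195.12962945843765), np.float64(292.71364036172963)]
lid [615.12387197 221.09557483 295.        ] [326.99135677 177.8247759  295.        ] 291.36353298259996 [471.05761437 199.46017536 295.        ]
ctr [496.23698825  43.973846   100.        ] yaw 0.16226872088546657
[-15, -15, 86] [483.8574019   26.74753352  86.        ] [244.7838421  221.46933217] [285.06164636 217.94461645]
[-65, -15, 86] [434.51423718  18.66965662  86.        ] [249.08523011 250.91712367] [314.70529867 215.11779757]
[125, -15, 86] [622.01826313  49.36558881  86.        ] [233.02126559 140.94139564] [200.51059961 226.00740482]
lid edge [622.35132986 202.07470406 296.79718937] [ 94.80866636 102.89880004] [148.72638456 216.62542583]
lid edge [326.29234152 153.60744271 296.79718937] [123.7819416  350.57622482] [437.77241971 189.72049609]
lid edge [474.32183569 177.84107339 296.79718937] [108.91231915 223.46357481] [296.65050224 202.85638038]
```

Bin origin is (496,44) with yaw 0.162. The stay's ball is at (484,27), consistent across the rim and the stay. I'll rise over the lid, then cross.

Request:
carry_out:
  slide:
    - [0, 0, 0.17]
    - [0, 0, 0.34]
    - [0, 0, 0.5]
    - [0, 0, 0.6]
    - [0.09, -0.14, 0.6]
    - [0.18, -0.28, 0.6]
    - [0.27, -0.42, 0.6]
    - [0.36, -0.56, 0.6]
    - [0.45, -0.7, 0.6]
    - [0.54, -0.84, 0.6]
  dr:
    - [0, 0, 0]
    - [0, 0, 0]
    - [0, 0, 0]
    - [0, 0, 0]
    - [0, 0, 0.0187]
    - [0, 0, 0.0374]
    - [0, 0, 0.056]
    - [0, 0, 0.0747]
    - [0, 0, 0.0747]
    - [0, 0, 0.0747]
  gripper: [100, 100, 100, 100, 100, 100, 100, 100, 100, 100]
  newtons: 15

```text
clock: 0.93
eef_pos: [297.1, 319.5, 452.4]
eef_rot: [-3.141, -0.0, -2.977]
wrist_force: [0.8, 0.4, -0.3]
finger_gap: 93.8
finger_force: 0.0
```

Request:
carry_out:
  slide:
    - [0.09, -0.13, 0]
    - [0.18, -0.27, 0]
    - [0.27, -0.4, 0]
    - [0.36, -0.54, 0]
    - [0.45, -0.67, 0]
    - [0.54, -0.8, 0]
    - [0.63, -0.92, 0]
    - [0.72, -1.0, 0]
    - [0.72, -1.0, -0.1]
    - [0.72, -1.0, -0.1]
  dr:
    - [0, 0, 0]
    - [0, 0, 0]
    - [0, 0, 0]
    - [0, 0, 0]
    - [0, 0, 0]
    - [0, 0, 0]
    - [0, 0, 0]
    - [0, 0, 0]
    - [0, 0, 0]
    - [0, 0, 0]
  gripper: [100, 100, 100, 100, 100, 100, 100, 100, 100, 100]

```text
clock: 1.77
eef_pos: [477.0, 70.0, 423.6]
eef_rot: [3.141, -0.006, -2.981]
wrist_force: [0.4, 0.4, -0.0]
finger_gap: 94.0
finger_force: 0.0
```

```bash
python3 - <<'E'
from h import *
s=read_state();m=camera_model("wrist");i=camera("wrist");cv2.imwrite("pics/w1.png",i[:,:,::-1])
print(s["eef_pos"],s["eef_rot"],s["joints"]);print(proj("wrist",np.array([484,27,86.])),proj("wrist",np.array([622,49.5,86.])))
E
```

```text
[476.98655889  70.0483861  423.60954552] [ 3.14099933 -0.00617386 -2.98142111] [ 6.98110685e-02  8.23133913e-02  1.50194977e+00  3.37981271e-05
  1.56353170e+00 -1.66115532e+00]
[233.4783696  170.07157626] [235.60797379 250.78857477]
```

View pics/w1.png

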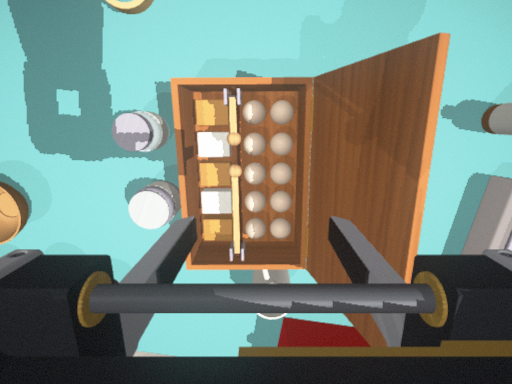

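The wrist view shows the long stay's ball at (235.5,171.5), against a prediction of (233.5,170). That agrees to about 3 mm. Descending.

Request:
carry_out:
  slide:
    - [0.018, -0.14, 0]
    - [0.018, -0.14, -0.16]
    - [0.018, -0.14, -0.32]
    - [0.018, -0.14, -0.48]
    - [0.018, -0.14, -0.64]
    - [0.018, -0.14, -0.8]
    - [0.018, -0.14, -0.88]
    - [0.018, -0.14, -0.88]
    - [0.018, -0.14, -0.88]
  dr:
    - [0, 0, 0]
    - [0, 0, 0]
    - [0, 0, 0]
    - [0, 0, 0]
    - [0, 0, 0]
    - [0, 0, 0]
    - [0, 0, 0]
    - [0, 0, 0]
    - [0, 0, 0]
  gripper: [100, 100, 100, 100, 100, 100, 80, 80, 80]

```text
clock: 2.57
eef_pos: [481.4, 36.8, 208.7]
eef_rot: [3.142, -0.0, -2.978]
wrist_force: [-0.5, -0.0, 1.0]
finger_gap: 77.7
finger_force: 0.0
```

```bash
python3 - <<'E'
from h import *
i=camera("wrist");s=read_state();cv2.imwrite("pics/w2.png",i[:,:,::-1])
R=Ro.from_euler('xyz',s["eef_rot"]).as_matrix()
g=s["eef_pos"]+R@[0,0,78]
print(s["eef_pos"],s["eef_rot"],s["finger_gap"]);print(proj("wrist",np.array([485.5,29,86.])),proj("wrist",g*[1,1,0]+[0,0,86]))
E
```

```text
[481.85194897  36.72605222 209.70628182] [-3.14128152e+00  2.09587326e-03 -2.97814983e+00] 76.18744667746954
[251.21012953 217.80276866] [261.346496   215.26554446]
```

View pics/w2.png

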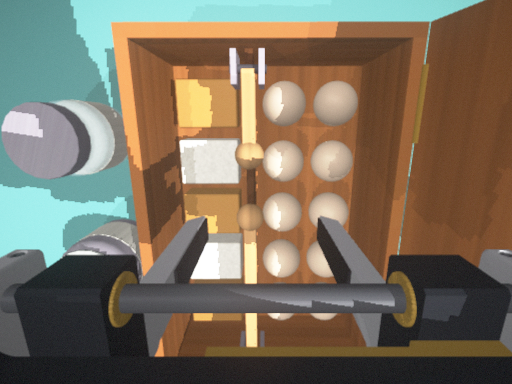

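The ball is at (250,217), as predicted. The tool sits about 8 mm off in y, so I'll correct, lower and close.

Request:
carry_out:
  slide:
    - [0.014, -0.032, 0]
    - [0.014, -0.032, -0.09]
    - [0.014, -0.032, -0.183]
    - [0.014, -0.032, -0.183]
    - [0.014, -0.032, -0.183]
    - [0.014, -0.032, -0.183]
    - [0.014, -0.032, -0.183]
    - [0.014, -0.032, -0.183]
    - [0.014, -0.032, -0.183]
    - [0.014, -0.032, -0.183]
  dr:
    - [0, 0, 0]
    - [0, 0, 0]
    - [0, 0, 0]
    - [0, 0, 0]
    - [0, 0, 0]
    - [0, 0, 0]
    - [0, 0, 0]
    - [0, 0, 0]
    - [0, 0, 0]
    - [0, 0, 0]
  gripper: [80, 80, 80, 80, 40, 15, 15, 15, 15, 15]

```text
clock: 3.45
eef_pos: [484.9, 28.2, 162.4]
eef_rot: [-3.141, 0.001, -2.979]
wrist_force: [-0.6, -0.6, 0.4]
finger_gap: 38.3
finger_force: 0.0
```

Request:
carry_out:
  slide:
    - [0, 0, 0]
    - [0, 0, 0]
    - [0, 0, 0]
    - [0, 0, 0]
    - [0, 0, 0]
    - [0, 0, 0]
  dr:
    - [0, 0, 0]
    - [0, 0, 0]
    - [0, 0, 0]
    - [0, 0, 0]
    - [0, 0, 0]
    - [0, 0, 0]
  gripper: [10, 10, 10, 10, 10, 10]

```text
clock: 3.95
eef_pos: [484.8, 27.7, 162.0]
eef_rot: [-3.141, 0.0, -2.979]
wrist_force: [-0.2, -5.6, 0.5]
finger_gap: 21.0
finger_force: 15.0
```

Gripped: 21 mm gap at 15 N. Now the arc of 140 mm radius about the pivot.

Request:
carry_out:
  slide:
    - [0.0084, 0.0014, 0.097]
    - [0.0334, 0.0055, 0.1915]
    - [0.074, 0.0121, 0.28]
    - [0.1293, 0.0211, 0.36]
    - [0.1974, 0.0323, 0.429]
    - [0.2763, 0.0452, 0.485]
    - [0.3636, 0.0594, 0.526]
    - [0.4567, 0.0746, 0.5515]
    - [0.5526, 0.0903, 0.56]
    - [0.62, 0.1013, 0.556]
  dr:
    - [0, 0, 0]
    - [0, 0, 0]
    - [0, 0, 0]
    - [0, 0, 0]
    - [0, 0, 0]
    - [0, 0, 0]
    - [0, 0, 0]
    - [0, 0, 0]
    - [0, 0, 0]
    - [0, 0, 0]
  gripper: [10, 10, 10, 10, 10, 10, 10, 10, 10, 10]

```text
clock: 4.78
eef_pos: [641.4, 53.5, 302.0]
eef_rot: [-3.141, 0.002, -2.979]
wrist_force: [1.6, -2.7, 2.9]
finger_gap: 20.9
finger_force: 15.0
```

Request:
carry_out:
  slide:
    - [0, 0, 0]
    - [0, 0, 0]
    - [0, 0, 0]
    - [0, 0, 0]
  dr:
    - [0, 0, 0]
    - [0, 0, 0]
    - [0, 0, 0]
    - [0, 0, 0]
  gripper: [10, 10, 10, 10]

```text
clock: 5.12
eef_pos: [639.8, 53.3, 301.2]
eef_rot: [-3.141, 0.001, -2.979]
wrist_force: [0.7, -2.4, 4.1]
finger_gap: 20.8
finger_force: 15.0
```

Request:
carry_out:
  slide:
    - [0, 0, 0]
    - [0, 0, 0]
    - [0, 0, 0]
    - [0, 0, 0]
    - [0, 0, 0]
    - [0, 0, 0]
    - [0, 0, 0.1]
    - [0, 0, 0.2]
    - [0, 0, 0.35]
    - [0, 0, 0.5]
  dr:
    - [0, 0, 0]
    - [0, 0, 0]
    - [0, 0, 0]
    - [0, 0, 0]
    - [0, 0, 0]
    - [0, 0, 0]
    - [0, 0, 0]
    - [0, 0, 0]
    - [0, 0, 0]
    - [0, 0, 0]
  gripper: [55, 55, 55, 55, 55, 55, 55, 55, 55, 55]

```text
clock: 5.95
eef_pos: [639.3, 53.6, 426.9]
eef_rot: [3.141, -0.002, -2.979]
wrist_force: [0.2, 0.0, -0.2]
finger_gap: 51.6
finger_force: 0.0
```

```bash
python3 - <<'E'
from h import *
i=camera("side");j=camera("top");s=read_state();cv2.imwrite("pics/s3.png",np.hstack([i,j])[:,:,::-1][:, :, :].copy()) if 0 else cv2.imwrite("pics/s3.png",cv2.resize(np.hstack([i,j]),(800,300))[:,:,::-1])
print(s["eef_pos"],s["joints"])
E
```

```text
[639.66288683  53.58433773 432.75818673] [ 2.65259744e-02  4.63877848e-01  1.00328556e+00 -1.18426433e-06
  1.66443351e+00 -1.70691247e+00]
```

View pics/s3.png

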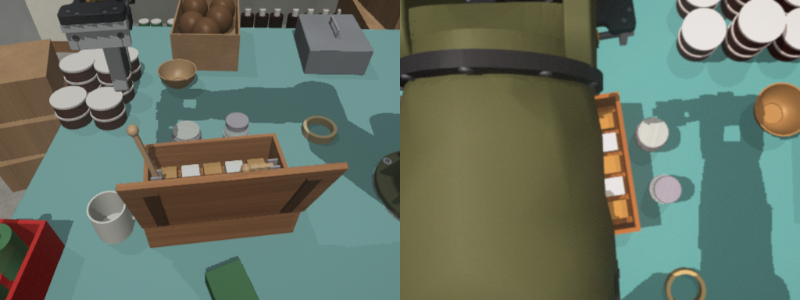

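The long stay leans on its stop, with its ball at about (133,131) in the left half. The short stay is folded and the lid is still raised. Next, cross over the lid with closed fingers and lower behind it.

Request:
carry_out:
  slide:
    - [-0.1, 0.107, 0.04]
    - [-0.2, 0.214, 0.04]
    - [-0.3, 0.32, 0.04]
    - [-0.4, 0.427, 0.04]
    - [-0.5, 0.533, 0.04]
    - [-0.6, 0.64, 0.04]
    - [-0.7, 0.75, 0.04]
    - [-0.7, 0.75, 0.04]
    - [-0.7, 0.75, 0.04]
    - [-0.7, 0.75, 0.04]
  dr:
    - [0, 0, 0]
    - [0, 0, 0]
    - [0, 0, 0]
    - [0, 0, 0]
    - [0, 0, 0]
    - [0, 0, 0]
    - [0, 0, 0]
    - [0, 0, 0]
    - [0, 0, 0]
    - [0, 0, 0]
  gripper: [0, 0, 0, 0, 0, 0, 0, 0, 0, 0]

```text
clock: 6.88
eef_pos: [464.9, 240.9, 435.7]
eef_rot: [-3.141, 0.0, -2.979]
wrist_force: [0.2, -0.6, -0.2]
finger_gap: 0.2
finger_force: 0.0
```

```bash
python3 - <<'E'
from h import *
i=camera("wrist");s=read_state();cv2.imwrite("pics/w4.png",i[:,:,::-1])
print(s["eef_pos"],s["eef_rot"],s["finger_gap"]);print([proj("wrist",np.array(p)) for p in ([471,199,295.],s["eef_pos"]-[0,0,97])])
E
```

```text
[465.19033068 240.49941183 435.60069963] [-3.14139511e+00 -2.72034069e-04 -2.97965262e+00] 0.5040458708163603
[array([213.03158266, 207.73512907]), array([261.25354455, 228.20869692])]
```

View pics/w4.png

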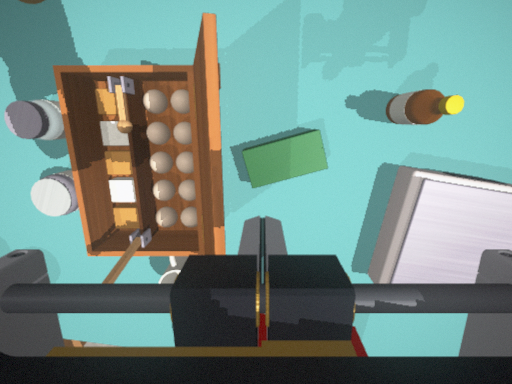

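The fingertips at (262,220) are clear behind the lid's edge, which runs at columns 196–219. Lower, then push forward.

Request:
carry_out:
  slide:
    - [0, 0, -0.15]
    - [0, 0, -0.29]
    - [0, 0, -0.29]
    - [0.016, -0.1, -0.29]
    - [0.025, -0.15, -0.29]
    - [0.033, -0.2, -0.29]
    - [0.041, -0.25, -0.29]
    - [0.049, -0.3, -0.29]
    - [0.057, -0.35, -0.29]
  dr:
    - [0, 0, 0]
    - [0, 0, 0]
    - [0, 0, 0]
    - [0, 0, 0]
    - [0, 0, 0]
    - [0, 0, 0]
    - [0, 0, 0]
    - [0, 0, 0]
    - [0, 0, 0]
  gripper: [0, 0, 0, 0, 0, 0, 0, 0, 0]

```text
clock: 7.68
eef_pos: [479.2, 152.4, 364.0]
eef_rot: [3.141, 0.001, -2.979]
wrist_force: [0.3, 1.0, 0.1]
finger_gap: 0.3
finger_force: 0.9
```

Request:
carry_out:
  slide:
    - [0.007, -0.045, 0]
    - [0.015, -0.09, 0]
    - [0.022, -0.135, 0]
    - [0.029, -0.178, 0]
    - [0.029, -0.178, 0]
    - [0.029, -0.178, 0]
    - [0.029, -0.178, 0.15]
    - [0.029, -0.178, 0.3]
    - [0.029, -0.178, 0.4]
    - [0.029, -0.178, 0.4]
  dr:
    - [0, 0, 0]
    - [0, 0, 0]
    - [0, 0, 0]
    - [0, 0, 0]
    - [0, 0, 0]
    - [0, 0, 0]
    - [0, 0, 0]
    - [0, 0, 0]
    - [0, 0, 0]
    - [0, 0, 0]
  gripper: [0, 0, 0, 0, 0, 0, 0, 0, 0, 0]

```text
clock: 8.52
eef_pos: [486.2, 109.5, 468.7]
eef_rot: [-3.141, 0.008, -2.978]
wrist_force: [-0.5, 0.0, 0.0]
finger_gap: 0.6
finger_force: 0.0
```

Request:
carry_out:
  slide:
    - [-0.1, 0.1, 0.1]
    - [-0.2, 0.2, 0.1]
    - [-0.3, 0.3, 0.1]
    - [-0.4, 0.4, 0.1]
    - [-0.5, 0.5, 0.1]
    - [-0.6, 0.6, 0.1]
    - [-0.6, 0.7, 0.1]
    - [-0.6, 0.8, 0.1]
    - [-0.6, 0.9, 0.1]
    - [-0.6, 0.95, 0.1]
  dr:
    - [0, 0, 0]
    - [0, 0, 0]
    - [0, 0, 0]
    - [0, 0, 0]
    - [0, 0, 0]
    - [0, 0, 0]
    - [0, 0, 0]
    - [0, 0, 0]
    - [0, 0, 0]
    - [0, 0, 0]
  gripper: [0, 0, 0, 0, 0, 0, 0, 0, 0, 0]

```text
clock: 9.35
eef_pos: [335.6, 348.8, 487.4]
eef_rot: [-3.141, -0.001, -2.977]
wrist_force: [0.0, -0.0, 0.4]
finger_gap: 0.5
finger_force: 0.0
```

Request:
carry_out:
  slide:
    - [0, 0, 0]
    - [0, 0, 0]
    - [0, 0, 0]
    - [0, 0, 0]
    - [0, 0, 0]
    - [0, 0, 0]
    - [0, 0, 0]
    - [0, 0, 0]
    - [0, 0, 0]
    - [0, 0, 0]
  dr:
    - [0, 0, 0]
    - [0, 0, 0]
    - [0, 0, 0]
    - [0, 0, 0]
    - [0, 0, 0]
    - [0, 0, 0]
    - [0, 0, 0]
    - [0, 0, 0]
    - [0, 0, 0]
    - [0, 0, 0]
  gripper: [0, 0, 0, 0, 0, 0, 0, 0, 0, 0]

```text
clock: 10.18
eef_pos: [336.2, 346.5, 488.4]
eef_rot: [-3.142, 0.0, -2.979]
wrist_force: [0.4, 0.2, 0.5]
finger_gap: 0.3
finger_force: 0.0
```

Request:
carry_out:
  slide:
    - [0, 0, 0]
    - [0, 0, 0]
    - [0, 0, 0]
    - [0, 0, 0]
    - [0, 0, 0]
    - [0, 0, 0]
    - [0, 0, 0]
    - [0, 0, 0]
    - [0, 0, 0]
    - [0, 0, 0]
  dr:
    - [0, 0, 0]
    - [0, 0, 0]
    - [0, 0, 0]
    - [0, 0, 0]
    - [0, 0, 0]
    - [0, 0, 0]
    - [0, 0, 0]
    - [0, 0, 0]
    - [0, 0, 0]
    - [0, 0, 0]
  gripper: [0, 0, 0, 0, 0, 0, 0, 0, 0, 0]

```text
clock: 11.02
eef_pos: [336.2, 346.5, 488.4]
eef_rot: [3.142, 0.0, -2.979]
wrist_force: [0.2, 0.2, 0.6]
finger_gap: 0.4
finger_force: 0.0
```

```bash
python3 - <<'E'
from h import *
i=camera("side");j=camera("top");s=read_state();cv2.imwrite("pics/s5.png",cv2.resize(np.hstack([i,j]),(800,300))[:,:,::-1])
print(s["eef_pos"],s["wrist_force"])
c=np.array([496.2,44,0]);R=Ro.from_euler('z',.162).as_matrix()
for a in(.46,.88,1.3):
  for x in(150,-150):
    X=c+R@[x,100-200*np.cos(a),100+200*np.sin(a)];print(a,x,proj("side",X)*.78,proj("top",X)*.78+[400,0])
E
```

```text
[336.1902821  346.51355941 488.38998765] [-0.11087251 -0.03760554  0.15048811]
0.46 150 [137.02386108 120.41207593] [608.67688012  80.25434191]
0.46 -150 [284.05517772 108.15559142] [633.35664829 239.91849414]
0.88 150 [129.29165666 112.12892513] [578.39468973  73.1571358 ]
0.88 -150 [298.11240573  98.36347182] [604.54322167 251.82484924]
1.3 150 [121.57774536 124.5030838 ] [530.06316662  72.38396657]
1.3 -150 [317.72165659 108.04061739] [555.55390649 264.37717126]
```

View pics/s5.png

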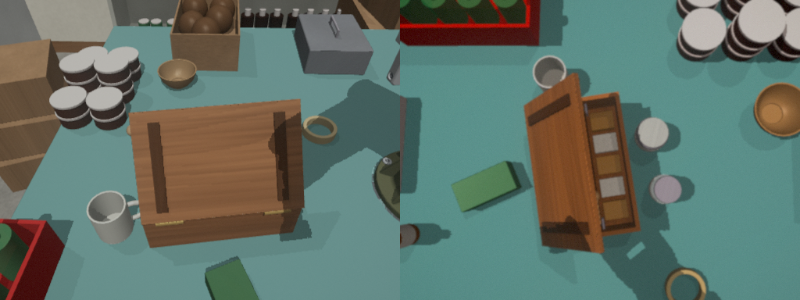

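The lid's edge is at (579,75)–(604,250) in the right half, which matches the prediction for 0.88 rad. I'll check that it's still, then hand in.

Request:
carry_out:
  slide:
    - [0, 0, 0]
    - [0, 0, 0]
    - [0, 0, 0]
    - [0, 0, 0]
    - [0, 0, 0]
    - [0, 0, 0]
    - [0, 0, 0]
    - [0, 0, 0]
    - [0, 0, 0]
    - [0, 0, 0]
  dr:
    - [0, 0, 0]
    - [0, 0, 0]
    - [0, 0, 0]
    - [0, 0, 0]
    - [0, 0, 0]
    - [0, 0, 0]
    - [0, 0, 0]
    - [0, 0, 0]
    - [0, 0, 0]
    - [0, 0, 0]
  gripper: [0, 0, 0, 0, 0, 0, 0, 0, 0, 0]

```text
clock: 11.95
eef_pos: [336.2, 346.5, 488.4]
eef_rot: [-3.142, -0.0, -2.979]
wrist_force: [0.1, 0.1, -0.2]
finger_gap: 0.4
finger_force: 0.0
```

```bash
python3 - <<'E'
from h import *
j=cv2.resize(np.hstack([camera("side"),camera("top")]),(800,300))[:,:,::-1]
d=cv2.absdiff(np.ascontiguousarray(j),cv2.imread("pics/s5.png")).max(2)
n=(d[60:260,100:]>40).sum(); print(n)
if n<100: print(sign_off())
E
```

```text
0
the job is handed in; nothing more can be done
None
```

The job is handed in at about 12 s: the long stay was raised on to its stop, and the lid rests still at about 0.88 rad by the camera, half open on its ball. The short stay was folded when last seen, before the lid came down, and the arm is clear of everything.

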